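# Slide the chocolate mould into the chiller slot and bar it in

## Task

Without lifting it off the deck, push the chocolate mould sideways until one long side lies square and flush along the chiller's blue fence, while it is still outside the slot; then slide it along the fence into the slot until it is fully home against the end. Finally push the red stop bar all the way across behind it, and leave the thermometer, the bowl and the tub undisturbed.

Things in the scene. Friction and masses are not known exactly. Their poses are not given: they have to be found in the camera images.
- mould: Pale clear slab with twelve dark brown set chocolate bars on top, a plain box 110 (x) x 175 (y) x 22 (z) mm, about 0.45 kg, lying loose on the chiller's deck. Origin: centre of its underside; z up. Its long axis y lies roughly along the chiller's y (within about 0.25 rad), +y end towards the slot.
- chiller: Low bench chiller, fixed, standing and turned differently each time (up to 0.22 rad). Its frame: x away from the robot, y along the deck to the slot, z up; origin on the bench. In mm there: flat grey deck 30 high, x -110..100, y -240..270, no rim on the near side and -y end; black control box y 210..270, 55 above the deck. Mould fully home: centre x 28.5, y 122.5, tail y 35.
- slot_mouth (a point): Middle of the slot's mouth, at deck height: chiller frame x 28.5, y 60, z 30 mm; axes as the chiller's. The slot is x -28..85 (113 wide), y 60..210, 25.5 mm high, floor level with the deck; near wall with a flared lead-in at x -40..-28, y 49..68. Its windowed roof's top is 35 mm above the deck. The mould's tail stands 25 mm out of the mouth when home.
- slot_end (a point): Middle of the slot's end stop, at deck height (chiller frame x 28.5, y 210, z 30 mm). Axes as the chiller's.
- stop_bar (a joint): Travel of the red stop bar along the chiller's +x, in m: 0 = drawn back to the near side, 0.075 = fully across, at its own stop. Starts between 0 and 0.015, clear of the mould's way. Moves stiffly (2 to 3 N), stays where left; passes behind the mould only when that is fully home (4 mm to spare).
- bar_knob (a point): Top centre of the stop bar's upright red knob, a round post of 16 mm diameter reaching 50 mm above the deck; under it the bar, 40 (x) x 14 (y) mm, 14 mm high. In the chiller's frame: x = -70 + travel, y 24, z 80 mm. Push it from its near side.
- thermometer: Red and black pistol-shaped infrared thermometer lying on its side on the bench, about 125 x 150 x 42 mm. Origin near its middle, on the bench. Bystander.
- bowl: Steel bowl, 150 mm across, 55 mm high. Origin: centre of its foot. Bystander.
- tub: Round dark brown tub with a white cap, 80 mm across, 75 mm high. Origin: centre of its foot. Bystander.
- fence_mid (a point): Middle of the blue fence's face at deck height: chiller frame x 85, y -90, z 30 mm; axes as the chiller's. The fence runs along the far side from y -240 to the slot, 18 mm high above the deck; its face continues as the slot's far wall.
Not all that is in view belongs to the job. What is shaped like the mould but green or purple is not meant.

How it is judged:
On the way, in this order (a step that is already met when the one before it is completed fails the run):
1. the mould lies square and flush along the fence, all of it still outside the slot (x of mould in the frame of chiller above 0.027 m and angle between the y axis of mould and the y axis of chiller, either way round below 0.03 rad and y of mould in the frame of chiller below -0.0275 m), for 0.2 s.
2. the mould is fully home in the slot while the stop bar is still back (y of mould in the frame of chiller above 0.1185 m and angle between the y axis of mould and the y axis of chiller, either way round below 0.04 rad and value of joint stop_bar below 0.04 m), for 0.2 s.
At the end, for the whole second after the job is handed in: The mould lies flat and at rest in the slot, within 4 mm of its end stop and straight within 0.04 rad, and the stop bar is across behind it, within 10 mm of the end of its travel (y of mould in the frame of chiller above 0.1185 m and x of mould in the frame of chiller between 0.024 and 0.033 m and z of mould in the frame of chiller below 0.034 m and angle between the y axis of mould and the y axis of chiller, either way round below 0.04 rad and value of joint stop_bar above 0.065 m and linear speed of mould below 0.01 m/s); the robot touches nothing.
It fails at once if the mould is lifted more than 12 mm off the deck or falls below it (z of mould in the frame of chiller above 0.042 m or z of mould in the frame of chiller below 0.02 m).
It fails at once if the thermometer, the bowl or the tub is moved by more than 20 mm (distance of any of thermometer, bowl, tub from where it was at the start of the episode above 0.02 m).
It also fails if it takes over 61 s, if anything falls off the work surface, if the arm or the gripper's body presses on something with over 40 N, if the wrist force passes 120 N, or if a joint passes its speed limit or range.

## Robot

A 6-joint arm with a two-finger parallel gripper is mounted at the origin on the work surface. World frame = base frame: x ahead of the robot, y to its left, z up, the work surface at z = 0. Lengths are in m, angles in rad, forces in N, time in s.
With the tool pointing down it reaches from about 0.375 to 0.9 m from the base axis. Payload 3.1 kg.
Tool frame: the origin (TCP) lies at the very end of the fingers, on their centre line; the grasp point (between the pads) lies 19 mm behind it; z points along the fingers, y is the direction in which the jaws open and shut (so a half turn about z gives the same grasp; the last joint's range is limited). The gripper opens to 85 mm and grips with 20 to 120 N. Pads are 22 mm wide; open, the fingers measure 114 mm over their backs; the gripper's body (76 mm by 85 mm) begins 54 mm behind the grasp point. The pads swing forward as they close: fully open they stand 13 mm farther back than shut.
Start: joints at [-1.407, 0.527, 1.433, -0, 1.181, -0.178], TCP at [0.21, -0.589, 0.191] pointing down, gripper open.
Joint ranges: [-3.08, 3.08], [-0.75, 2.2], [0.22, 2.44], [-1.43, 4.57], [0, 2.65], [-2.85, 2.85]. Speed limits (rad/s): [2.79, 2.79, 3.14, 3.14, 3.14, 3.14].

## Interface

Orientations are given as a unit quaternion [x, y, z, w].
In Python, from station import manip gives the robot as it stands.
- The arm moves only by the tool send_rows, never from a script. Its argument "motion" is a list of rows, each an object with "gripper": the finger opening in mm, from 0 to 85.4; "travel": the shift along the tool's x, y, z in mm, a list of three; "rotation": the turn, a rotation vector about the tool's x, y, z in degrees, a list of three. In form: [{"gripper": gripper, "travel": [x, y, z], "rotation": [ax, ay, az]}, ...]. A call has 1 to 12 rows; each row shifts and turns the commanded pose from where the row before left it, along the tool's axes as they then stand; what a row does not reach is not made up. A row lasts 1/12 s, in which the tool goes at most 41.7 mm and 7.16 degrees, less where a joint would pass 70% of its speed; a pose out of reach is approached as far as the arm can. A call is refused whole if a number of a shift passes 41.7 or a number of a turn 7.16, either way. A call with a gripper value outside its range is refused whole. The fingers move at their own pace and stop on an object; "newtons" is the grip in N (left out, the last holds). Time passes only in rows, so rows that do not move let the fingers close. It gives the time, the measured TCP pose, the force and the opening at its end, in the units of the state.
- manip.sense(): the state, without advancing time (a new reading comes with each control period).
- manip.snapshot(name): name is "side" or "top"; returns the picture (480x640x3 uint8, red, green, blue); there is no depth.
- manip.calibration(name): a dict with "fx", "fy", "cx", "cy" (pixels), "cam_to_world" (4x4, takes a point from camera to world coordinates). Camera axes: x right, y down, z forward; pixel columns grow to the right and rows downward; lengths in m; the calibration is good to about 2 mm. A picture is of the moment at which its call begins. calibration takes no time and is no camera call.
- manip.sign_off(): hands the job in, once; it reports no verdict.
The state is a dict: "t": time; "q": joint angles; "qd": joint speeds; "tau": joint torques, N m; "tcp_pos": TCP position; "tool_rot": TCP orientation; "force": force on the tool from outside, world axes, zero at the start; "ft_torque": the same for the moment, N m; "finger_gap": opening from 0.0 (shut) to 1.0 (fully open).
Only numpy, scipy, OpenCV 4.12 (cv2) and the standard library are available. Lean on these libraries where they do the work, as an engineer would, in place of code of your own. Each camera call takes 0.05 s, during which the arm holds its last target. There are 200 camera calls.

## Working session

There is one attempt and no reset: what is moved stays moved. The work goes in short steps, Python scripts to look and compute and a tool call to move; the robot and the scene stay as the last step left them, time stands still between calls to the robot, and variables do not carry over. Pictures are saved under pics/ and viewed, about 8 in all and at most 12, crops included, and the job is handed in when it is done.

Besides the shell and the picture viewer there is one more tool, called after "Emit:" as name(argument=value, ...) on one line, values as JSON. send_rows: Moves the arm, as the interface text tells. Its arguments: {"type":"object","properties":{"motion":{"type":"array","items":{"type":"object","properties":{"gripper":{"type":"number"},"travel":{"type":"array","items":{"type":"number"}},"rotation":{"type":"array","items":{"type":"number"}}}}},"newtons":{"type":"number"}},"required":["motion"]}

```bash
ls; mkdir -p pics; python3 - <<'E'
from station import manip
import cv2,numpy as np
for n in("side","top"):
    cv2.imwrite(f"pics/{n}0.png",manip.snapshot(n)[...,::-1]); c=manip.calibration(n); print(n,c["fx"],c["cx"],c["cy"],np.round(c["cam_to_world"],3).tolist())
s=manip.sense();print(s["t"],s["tcp_pos"],s["tool_rot"],s["finger_gap"])
E
```

```text
pics
side 563.9605504506833 308.36987134515635 243.0104299865426 [[-0.691, -0.488, 0.532, -0.114], [-0.722, 0.47, -0.507, 0.664], [-0.003, -0.735, -0.678, 0.971], [0.0, 0.0, 0.0, 1.0]]
top 471.79781161234234 331.001546651009 238.82145039863806 [[0.029, -0.994, 0.103, 0.434], [-1.0, -0.03, -0.005, -0.008], [0.008, -0.102, -0.995, 1.437], [0.0, 0.0, 0.0, 1.0]]
0.1 [ 0.2094067  -0.58811481  0.19053425] [ 9.85430105e-01  1.70078112e-01  8.59643745e-06 -9.71418047e-04] 0.9977142330099336
```

View pics/top0.png

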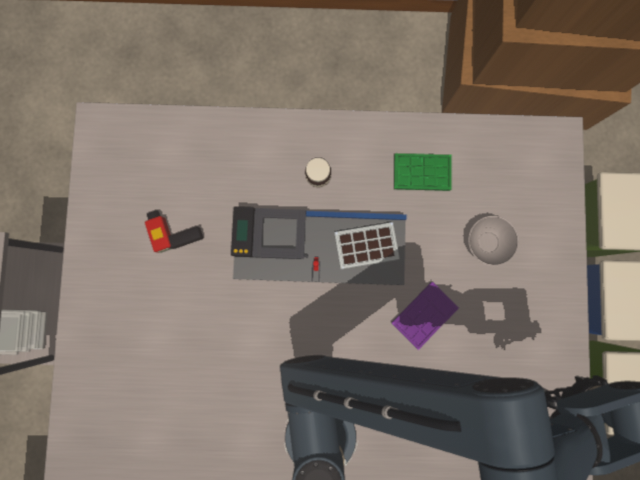

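View pics/side0.png

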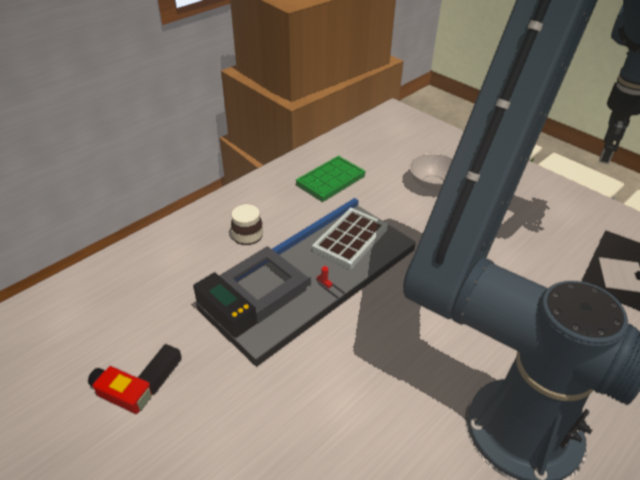

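The top view has three slabs shaped like the mould: white with brown bars (366,245), green (423,172) and purple (425,315). The white one with twelve brown bars, lying on the deck, fits the description. I'll confirm it in one enlarged crop and measure with masks.

```bash
cat > h.py <<'E'
from station import manip
import cv2,numpy as np
def ray(n,uv,z):
    c=manip.calibration(n);T=np.array(c["cam_to_world"])
    uv=np.atleast_2d(np.asarray(uv,float))
    d=np.c_[(uv[:,0]-c["cx"])/c["fx"],(uv[:,1]-c["cy"])/c["fy"],np.ones(len(uv))]@T[:3,:3].T
    o=T[:3,3]; return o+d*((z-o[2])/d[:,2])[:,None]
def blob(m,k=0):
    n,l,s,c=cv2.connectedComponentsWithStats(m.astype(np.uint8)); i=1+np.argmax(s[1:,4]); return l==i
def line(p): 
    vx,vy,x,y=cv2.fitLine(p.astype(np.float32),cv2.DIST_HUBER,0,.01,.01).ravel(); return np.array([x,y]),np.array([vx,vy])
E
python3 - <<'E'
from h import *
a=cv2.imread("pics/top0.png")
cv2.imwrite("pics/crop0.png",cv2.resize(a[195:295,225:415],None,fx=4,fy=4,interpolation=cv2.INTER_CUBIC))
h=cv2.cvtColor(a,cv2.COLOR_BGR2HSV)
roi=np.zeros(a.shape[:2],bool);roi[195:295,225:415]=1
b=blob(roi&(h[...,0]>100)&(h[...,0]<125)&(h[...,1]>120))
ys,xs=np.nonzero(b);print("blue",xs.min(),xs.max(),ys.min(),ys.max())
r=roi&((h[...,0]<8)|(h[...,0]>172))&(h[...,1]>150)&(h[...,2]>80)
ys,xs=np.nonzero(r);print("red",xs.min(),xs.max(),ys.min(),ys.max(),len(xs))
for p in [(366,245),(330,230),(280,275),(240,280),(400,278),(400,290),(406,250),(420,250)]: print(p,h[p[1],p[0]],a[p[1],p[0]])
E
```

```text
blue 307 405 212 218
red 314 317 257 270 47
(366, 245) [ 20  16 144] [135 141 144]
(330, 230) [ 20  14 111] [105 109 111]
(280, 275) [ 17  15 117] [110 114 117]
(240, 280) [ 11  36 148] [127 135 148]
(400, 278) [ 0  8 66] [64 64 66]
(400, 290) [ 9 29 89] [79 82 89]
(406, 250) [12 29 88] [78 82 88]
(420, 250) [13 32 96] [84 89 96]
```

View pics/crop0.png

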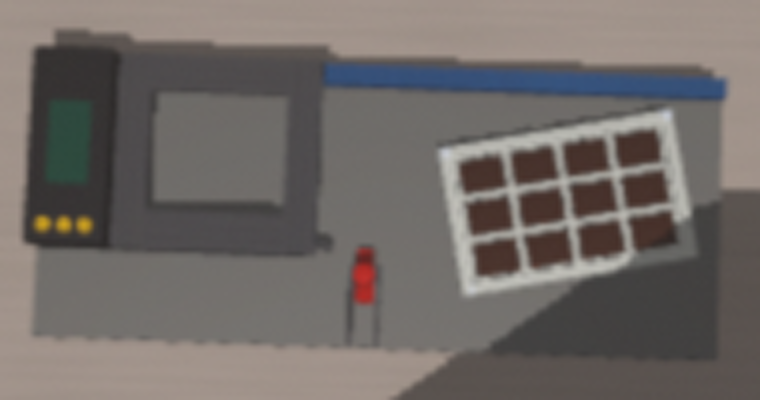

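The crop confirms the white slab with 3x4 brown bars. Its top corners in the crop are about (440,148), (668,110), (695,257) and (466,296). The red knob is at (365,255), the fence face runs (323,83)-(725,98), and the near deck corners are (35,337) and (718,357).

```bash
cat >> h.py <<'E'
def chiller(img):
    "x-offset and yaw from the blue fence's near edge (subpixel), y from its -y end"
    f=img.astype(float); bl=f[...,2]-f[...,0]  # BGR -> use R-B sign below
    s=f[...,0]-f[...,2]; pts=[]
    for u in range(312,402):
        col=s[205:226,u]; m=col.max(); k=np.argmax(col)
        for v in range(k,20):
            if col[v]>=m/2>col[v+1]: pts.append((u,205+v+(col[v]-m/2)/(col[v]-col[v+1])));break
    return np.array(pts)
E
python3 - <<'E'
from h import *
a=cv2.imread("pics/top0.png")
C=lambda p:np.array(p,float)/4+[225-.375,195-.375]
P=ray("top",chiller(a),.034)[:,:2]; p0,d=line(P)
if d[1]<0:d=-d
Y=d;X=np.array([d[1],-d[0]]);print("fence yaw",np.arctan2(-d[0],d[1]))
n=ray("top",C([(35,337),(718,357)]),.03)[:,:2];print("near corners",n,"width",(p0-n)@X, "len",(n[0]-n[1])@Y)
v=n[0]-n[1];print("near yaw",np.arctan2(-v[0],v[1]))
e=ray("top",C([(725,98)]),.048)[:,:2];
r=ray("top",C([(323,83)]),.065)[:,:2]
print("y origins: near",(n@Y)-[270,-240]*np.array(.001),"fence end",e@Y+.24,"roof",r@Y-.06)
# origin: fence x=85 ; y from near corners
o=X*(p0@X-.085)+Y*np.mean([n[0]@Y-.27,n[1]@Y+.24,(e@Y)[0]+.24]);print("origin",o)
m=ray("top",C([(440,148),(668,110),(695,257),(466,296)]),.052)[:,:2]
print("mould ch",np.round(np.c_[(m-o)@X,(m-o)@Y],4),"ctr",(m.mean(0)-o)@X,(m.mean(0)-o)@Y,[np.linalg.norm(m[i]-m[i-1]) for i in range(4)])
k=ray("top",C([(365,252)]),.08)[:,:2];print("knob",(k-o)@X,(k-o)@Y)
w=m[0]+m[3]-m[1]-m[2];print("mould yaw rel",np.arctan2(-w@X,w@Y))
# side: knob & others
for uv,z in [((323,269),.08),((356,203),.048),((414,241),.03),((257,361),.03)]:
    q=ray("side",[uv],z)[:,:2];print("side",uv,(q-o)@X,(q-o)@Y)
for nm,uv,z in [("tub",(317,170),.075),("bowl",(491,240),.055),("therm",(170,235),.03)]:
    q=ray("top",[uv],z)[:,:2];print(nm,q,(q-o)@X,(q-o)@Y)
E
```

```text
fence yaw -0.0077378307
near corners [[ 0.45153875  0.27078491]
 [ 0.45144561 -0.2365258 ]] width [0.1968837  0.19305139] len 0.5072962560801202
near yaw -0.00018359055043352978
y origins: near [0.00427071 0.00697445] fence end [0.00865379] roof [0.00704777]
origin [0.5613482  0.00228948]
mould ch [[ 0.0379 -0.0273]
 [ 0.0726 -0.1952]
 [-0.0358 -0.2176]
 [-0.0706 -0.0503]] ctr 0.001015741814402861 -0.12262311679552947 [np.float64(0.11088071938066571), np.float64(0.1714511502349525), np.float64(0.11061410482493042), np.float64(0.17095021942113456)]
knob [-0.04281798] [0.0242469]
mould yaw rel 0.20453645901745313
side (323, 269) [-0.05973862] [0.03062311]
side (356, 203) [0.07649021] [-0.22413843]
side (414, 241) [-0.11001052] [-0.23560706]
side (257, 361) [-0.119224] [0.27313555]
tub [[0.77744489 0.0319951 ]] [0.21586036] [0.03137683]
bowl [[ 0.58752792 -0.48750025]] [0.0299688] [-0.4895725]
therm [[0.57676132 0.46660376]] [0.0118199] [0.46441966]
```

Emit:
send_rows(motion=[{"gripper": 50,"travel": [0,0,0],"rotation": [0,0,6.6]},{"gripper": 50,"travel": [0,0,0],"rotation": [0,0,6.6]},{"gripper": 50,"travel": [0,0,0],"rotation": [0,0,6.6]},{"gripper": 50,"travel": [11,-21,0],"rotation": [0,0,0]},{"gripper": 50,"travel": [11,-21,0],"rotation": [0,0,0]},{"gripper": 50,"travel": [11,-21,0],"rotation": [0,0,0]},{"gripper": 50,"travel": [11,-21,0],"rotation": [0,0,0]},{"gripper": 50,"travel": [11,-21,0],"rotation": [0,0,0]},{"gripper": 50,"travel": [11,-21,0],"rotation": [0,0,0]},{"gripper": 50,"travel": [11,-21,0],"rotation": [0,0,0]},{"gripper": 50,"travel": [11,-21,0],"rotation": [0,0,0]},{"gripper": 50,"travel": [11,-21,0],"rotation": [0,0,0]}])

```text
t: 1.1
tcp_pos: [0.3095, -0.3988, 0.1911]
tool_rot: [1.0, -0.002, -0.0, -0.0]
force: [0.5, 0.2, -0.3]
finger_gap: 0.59
```

Emit:
send_rows(motion=[{"gripper": 50,"travel": [12,-23,0],"rotation": [0,0,0]},{"gripper": 50,"travel": [12,-23,0],"rotation": [0,0,0]},{"gripper": 50,"travel": [12,-23,0],"rotation": [0,0,0]},{"gripper": 50,"travel": [12,-23,0],"rotation": [0,0,0]},{"gripper": 50,"travel": [12,-23,0],"rotation": [0,0,0]},{"gripper": 50,"travel": [12,-23,0],"rotation": [0,0,0]},{"gripper": 50,"travel": [12,-23,0],"rotation": [0,0,0]},{"gripper": 50,"travel": [12,-23,0],"rotation": [0,0,0]},{"gripper": 50,"travel": [12,-23,0],"rotation": [0,0,0]},{"gripper": 50,"travel": [12,-23,0],"rotation": [0,0,0]},{"gripper": 50,"travel": [12,-23,0],"rotation": [0,0,0]},{"gripper": 50,"travel": [12,-23,0],"rotation": [0,0,0]}])

```text
t: 2.1
tcp_pos: [0.4544, -0.1234, 0.1912]
tool_rot: [1.0, -0.002, -0.0, -0.0]
force: [-0.0, 0.1, 0.1]
finger_gap: 0.585
```

Emit:
send_rows(motion=[{"gripper": 50,"travel": [0,0,20],"rotation": [0,0,0]},{"gripper": 50,"travel": [0,0,20],"rotation": [0,0,0]},{"gripper": 50,"travel": [0,0,20],"rotation": [0,0,0]},{"gripper": 50,"travel": [0,0,20],"rotation": [0,0,0]},{"gripper": 50,"travel": [0,0,20],"rotation": [0,0,0]},{"gripper": 50,"travel": [0,0,20],"rotation": [0,0,0]},{"gripper": 50,"travel": [0,0,20],"rotation": [0,0,0]},{"gripper": 50,"travel": [0,0,5],"rotation": [0,0,0]},{"gripper": 50,"travel": [0,0,5],"rotation": [0,0,0]},{"gripper": 50,"travel": [0,0,2],"rotation": [0,0,0]},{"gripper": 50,"travel": [0,0,0],"rotation": [0,0,0]}])

```text
t: 3.02
tcp_pos: [0.4546, -0.1249, 0.0397]
tool_rot: [1.0, -0.002, 0.0, 0.0]
force: [-1.3, -0.2, -1.4]
finger_gap: 0.587
```

```bash
python3 - <<'E'
from h import *
a=manip.snapshot("side")[200:320,270:430,::-1]; b=manip.snapshot("top")[195:305,300:430,::-1]
A=cv2.resize(a,(640,480),interpolation=2)
cv2.imwrite("pics/s1.png",A); cv2.imwrite("pics/t1.png",manip.snapshot("top")[...,::-1])
E
```

```text
(no output)
```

View pics/s1.png

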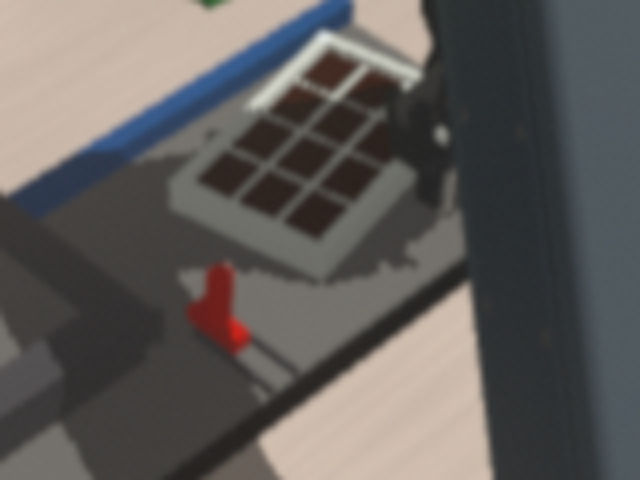

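Emit:
send_rows(motion=[{"gripper": 50,"travel": [5,0,3],"rotation": [0,0,0]},{"gripper": 50,"travel": [5,0,0],"rotation": [0,0,0]},{"gripper": 50,"travel": [5,0,0],"rotation": [0,0,0]},{"gripper": 50,"travel": [5,0,0],"rotation": [0,0,0]},{"gripper": 50,"travel": [4,0,0],"rotation": [0,0,0]},{"gripper": 50,"travel": [4,0,0],"rotation": [0,0,0]},{"gripper": 50,"travel": [4,0,0],"rotation": [0,0,0]},{"gripper": 50,"travel": [4,0,0],"rotation": [0,0,0]},{"gripper": 50,"travel": [4,0,0],"rotation": [0,0,0]},{"gripper": 50,"travel": [4,0,0],"rotation": [0,0,0]},{"gripper": 50,"travel": [4,0,0],"rotation": [0,0,0]},{"gripper": 50,"travel": [4,0,0],"rotation": [0,0,0]}])

```text
t: 4.17
tcp_pos: [0.5066, -0.1249, 0.0364]
tool_rot: [1.0, -0.002, -0.0, -0.0]
force: [0.2, -0.2, -0.9]
finger_gap: 0.586
```

```bash
python3 - <<'E'
from h import *
s=manip.sense();print(s["force"],s["tcp_pos"])
t=cv2.resize(manip.snapshot("top")[195:305,300:430,::-1],None,fx=5,fy=5,interpolation=2)
cv2.imwrite("pics/t2.png",t)
E
```

```text
[ 0.22087193 -0.18954902 -0.88721186] [ 0.5066175  -0.12492975  0.03639336]
```

View pics/t2.png

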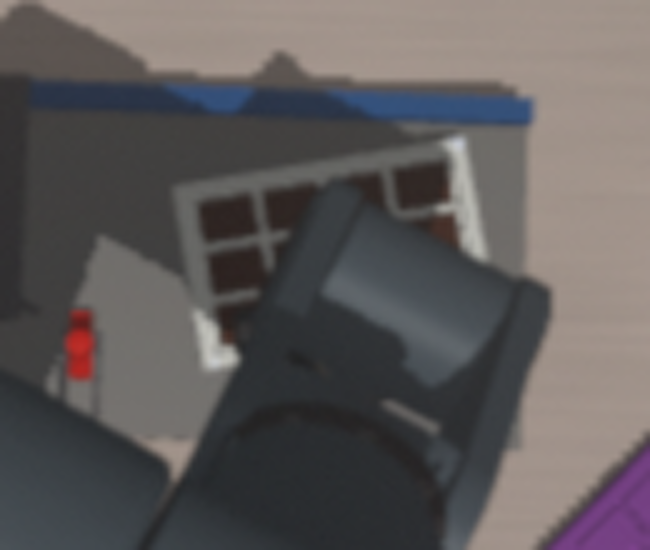

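```bash
python3 - <<'E'
from h import *
a=manip.snapshot("side")[...,::-1].copy()
c=manip.calibration("side");T=np.linalg.inv(c["cam_to_world"])
p=T@np.r_[manip.sense()["tcp_pos"],1];print(c["fx"]*p[0]/p[2]+c["cx"],c["fy"]*p[1]/p[2]+c["cy"])
cv2.imwrite("pics/s2.png",cv2.resize(a[190:290,300:440],None,fx=5,fy=5,interpolation=2))
E
```

```text
367.63631781181596 248.1733108289121
```

View pics/s2.png

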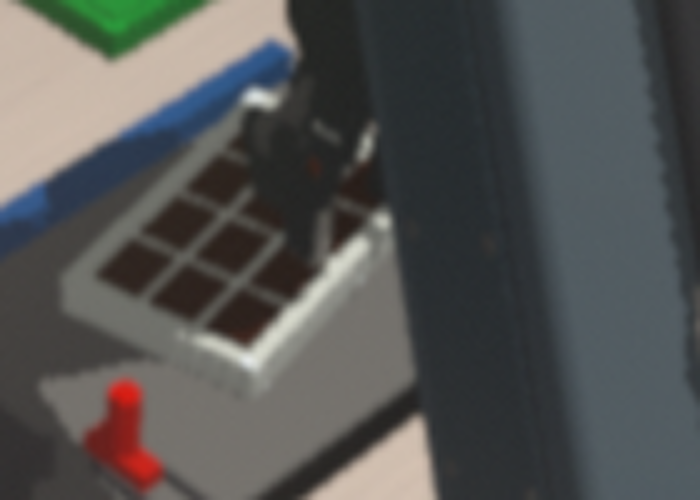

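The fingertips stand over the mould's near edge and the mould hasn't moved: opened to 50 mm, they sit well back of the TCP. I'll back out and go lower.

Emit:
send_rows(motion=[{"gripper": 50,"travel": [-10,0,-2],"rotation": [0,0,0]},{"gripper": 50,"travel": [-10,0,0],"rotation": [0,0,0]},{"gripper": 50,"travel": [-10,0,0],"rotation": [0,0,0]},{"gripper": 50,"travel": [-10,0,0],"rotation": [0,0,0]},{"gripper": 50,"travel": [-6,0,0],"rotation": [0,0,0]},{"gripper": 50,"travel": [0,0,0],"rotation": [0,0,0]}])

```text
t: 4.77
tcp_pos: [0.4576, -0.1241, 0.0384]
tool_rot: [1.0, -0.002, -0.001, -0.001]
force: [0.3, 0.1, -0.4]
finger_gap: 0.588
```

```bash
python3 - <<'E'
from h import *
for uv in [(363.6,242.4)]:
  for z in (.036,.045,.05,.055,.06): print(z,ray("side",[uv],z))
s=manip.sense();print(s["force"],s["tcp_pos"])
E
```

```text
0.036 [[ 0.5282369  -0.13390454  0.036     ]]
0.045 [[ 0.52205678 -0.12622152  0.045     ]]
0.05 [[ 0.51862338 -0.12195317  0.05      ]]
0.055 [[ 0.51518999 -0.11768483  0.055     ]]
0.06 [[ 0.51175659 -0.11341648  0.06      ]]
[ 0.30714864  0.08282197 -0.39662828] [ 0.4575835  -0.12407974  0.03836131]
```

Emit:
send_rows(motion=[{"gripper": 50,"travel": [6,0,1],"rotation": [0,0,0]},{"gripper": 50,"travel": [4,0,2],"rotation": [0,0,0]},{"gripper": 50,"travel": [0,0,2],"rotation": [0,0,0]},{"gripper": 50,"travel": [0,0,2],"rotation": [0,0,0]},{"gripper": 50,"travel": [0,0,2],"rotation": [0,0,0]},{"gripper": 50,"travel": [0,0,2],"rotation": [0,0,0]},{"gripper": 50,"travel": [0,0,0],"rotation": [0,0,0]}])

```text
t: 5.35
tcp_pos: [0.4699, -0.1245, 0.0268]
tool_rot: [1.0, -0.002, -0.001, -0.0]
force: [-0.5, 0.2, 1.2]
finger_gap: 0.585
```

```bash
python3 - <<'E'
from h import *
s=manip.sense();print(s["force"],s["tcp_pos"])
a=manip.snapshot("side")[...,::-1].copy()
cv2.imwrite("pics/s3.png",cv2.resize(a[190:290,300:440],None,fx=5,fy=5,interpolation=2))
E
```

```text
[-0.46113618  0.16858132  1.16129961] [ 0.46988637 -0.124519    0.02684776]
```

View pics/s3.png

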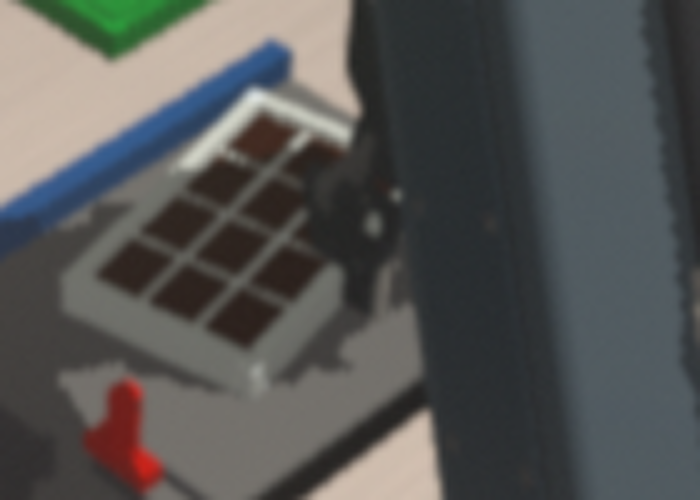

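Emit:
send_rows(motion=[{"gripper": 50,"travel": [0,0,2],"rotation": [0,0,0]},{"gripper": 50,"travel": [0,0,0],"rotation": [0,0,0]}])

```text
t: 5.57
tcp_pos: [0.4701, -0.1247, 0.0252]
tool_rot: [1.0, -0.002, -0.0, -0.0]
force: [0.0, 0.3, -0.3]
finger_gap: 0.586
```

```bash
python3 - <<'E'
from h import *
for z in (.03,.035,.04,.05): print(ray("side",[(373,253)],z))
s=manip.sense();print(s["force"],s["tcp_pos"])
E
```

```text
[[ 0.49120864 -0.12728153  0.03      ]]
[[ 0.48799386 -0.12307558  0.035     ]]
[[ 0.48477907 -0.11886963  0.04      ]]
[[ 0.4783495  -0.11045774  0.05      ]]
[ 0.03196738  0.26648498 -0.30532295] [ 0.4701227  -0.12473298  0.02519239]
```

Emit:
send_rows(motion=[{"gripper": 50,"travel": [0,0,2],"rotation": [0,0,0]},{"gripper": 50,"travel": [0,0,2],"rotation": [0,0,0]},{"gripper": 50,"travel": [0,0,0],"rotation": [0,0,0]},{"gripper": 50,"travel": [4,0,0],"rotation": [0,0,0]},{"gripper": 50,"travel": [4,0,0],"rotation": [0,0,0]},{"gripper": 50,"travel": [4,0,0],"rotation": [0,0,0]},{"gripper": 50,"travel": [4,0,0],"rotation": [0,0,0]},{"gripper": 50,"travel": [4,0,0],"rotation": [0,0,0]},{"gripper": 50,"travel": [4,0,0],"rotation": [0,0,0]},{"gripper": 50,"travel": [4,0,0],"rotation": [0,0,0]}])

```text
t: 6.4
tcp_pos: [0.4988, -0.1249, 0.0214]
tool_rot: [1.0, -0.002, 0.0, 0.0]
force: [0.1, 0.1, -0.5]
finger_gap: 0.586
```

```bash
python3 - <<'E'
from h import *
s=manip.sense();print(s["force"],s["tcp_pos"])
a=cv2.imread("pics/t1.png").astype(int)
b=manip.snapshot("top")[...,::-1].astype(int)
f=lambda i:cv2.minAreaRect(np.argwhere(((i.min(2)>125)&(i.max(2)-i.min(2)<14))[215:285,328:404])[:,::-1].astype(np.float32))
print(f(a),f(b))
cv2.imwrite("pics/t4.png",cv2.resize(b[195:305,300:430].astype(np.uint8),None,fx=5,fy=5,interpolation=2))
E
```

```text
[ 0.11119005  0.0938278  -0.45219345] [ 0.49880924 -0.1248702   0.02142861]
((53.32604217529297, 27.961706161499023), (38.217647552490234, 30.405715942382812), 79.2156982421875) ((38.3118896484375, 29.92519760131836), (30.637344360351562, 64.36779022216797), 71.87813568115234)
```

View pics/t4.png

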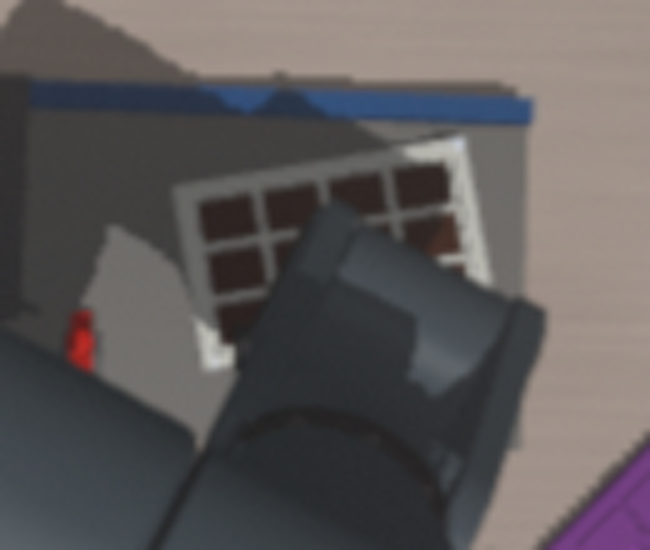

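Emit:
send_rows(motion=[{"gripper": 50,"travel": [-10,0,0],"rotation": [0,0,0]},{"gripper": 50,"travel": [-10,0,0],"rotation": [0,0,0]},{"gripper": 0,"travel": [-10,0,-16],"rotation": [0,0,0]},{"gripper": 0,"travel": [0,0,0],"rotation": [0,0,0]},{"gripper": 0,"travel": [0,0,0],"rotation": [0,0,0]},{"gripper": 0,"travel": [0,0,0],"rotation": [0,0,0]},{"gripper": 0,"travel": [0,0,0],"rotation": [0,0,0]},{"gripper": 0,"travel": [0,0,0],"rotation": [0,0,0]},{"gripper": 0,"travel": [0,0,0],"rotation": [0,0,0]}])

```text
t: 7.2
tcp_pos: [0.4684, -0.1248, 0.037]
tool_rot: [1.0, -0.002, -0.0, -0.0]
force: [0.5, 0.2, -0.4]
finger_gap: -0.002
```

```bash
python3 - <<'E'
from h import *
s=manip.sense();print(s["force"],s["tcp_pos"])
a=manip.snapshot("side")[...,::-1].copy()
c=manip.calibration("side");T=np.linalg.inv(c["cam_to_world"])
p=T@np.r_[s["tcp_pos"],1];u,v=(c["fx"]*p[0]/p[2]+c["cx"],c["fy"]*p[1]/p[2]+c["cy"])
z=cv2.resize(a[190:290,300:440],None,fx=5,fy=5,interpolation=2);cv2.circle(z,(int((u-300)*5),int((v-190)*5)),4,(0,255,0),1)
z=np.clip(z.astype(float)*1.8,0,255)
cv2.imwrite("pics/s5.png",z)
E
```

```text
[ 0.5075987   0.17424462 -0.36941134] [ 0.46840641 -0.12477531  0.03703764][ WARN:0@0.898] global loadsave.cpp:1063 imwrite_ Unsupported depth image for selected encoder is fallbacked to CV_8U.
```

View pics/s5.png

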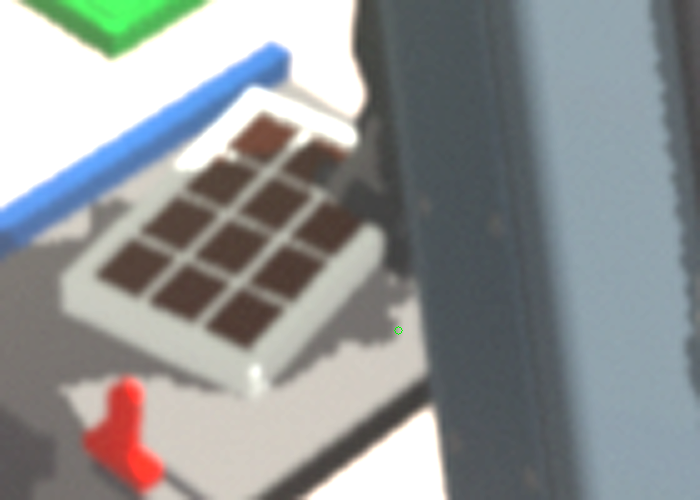

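The closed tip shows at crop (398,275), about 11 px above where the reported TCP projects. That puts the fingers roughly 30 mm higher than reported. I'll feel for the deck to settle it.

Emit:
send_rows(motion=[{"gripper": 0,"travel": [0,0,4],"rotation": [0,0,0]},{"gripper": 0,"travel": [0,0,4],"rotation": [0,0,0]},{"gripper": 0,"travel": [0,0,4],"rotation": [0,0,0]},{"gripper": 0,"travel": [0,0,2],"rotation": [0,0,0]},{"gripper": 0,"travel": [0,0,2],"rotation": [0,0,0]},{"gripper": 0,"travel": [0,0,0],"rotation": [0,0,0]}])

```text
t: 7.75
tcp_pos: [0.4679, -0.1246, 0.0209]
tool_rot: [1.0, -0.002, -0.0, -0.0]
force: [-0.5, -0.1, 0.2]
finger_gap: 0.0
```

Emit:
send_rows(motion=[{"gripper": 0,"travel": [0,0,2],"rotation": [0,0,0]},{"gripper": 0,"travel": [0,0,2],"rotation": [0,0,0]},{"gripper": 0,"travel": [0,0,0],"rotation": [0,0,0]}])

```text
t: 8.0
tcp_pos: [0.4682, -0.1247, 0.0172]
tool_rot: [1.0, -0.002, -0.0, -0.0]
force: [0.8, -0.2, -0.4]
finger_gap: -0.0
```

Emit:
send_rows(motion=[{"gripper": 0,"travel": [0,0,2],"rotation": [0,0,0]},{"gripper": 0,"travel": [0,0,2],"rotation": [0,0,0]},{"gripper": 0,"travel": [0,0,2],"rotation": [0,0,0]},{"gripper": 0,"travel": [0,0,1],"rotation": [0,0,0]},{"gripper": 0,"travel": [0,0,0],"rotation": [0,0,0]}])

```text
t: 8.42
tcp_pos: [0.4681, -0.1247, 0.0101]
tool_rot: [1.0, -0.002, -0.0, -0.0]
force: [0.4, 0.1, -0.1]
finger_gap: 0.002
```

Emit:
send_rows(motion=[{"gripper": 0,"travel": [0,0,1],"rotation": [0,0,0]},{"gripper": 0,"travel": [0,0,1],"rotation": [0,0,0]},{"gripper": 0,"travel": [0,0,0],"rotation": [0,0,0]}])

```text
t: 8.67
tcp_pos: [0.4682, -0.1248, 0.0083]
tool_rot: [1.0, -0.002, -0.0, -0.0]
force: [0.9, 0.9, 0.2]
finger_gap: 0.005
```

Emit:
send_rows(motion=[{"gripper": 0,"travel": [0,0,1],"rotation": [0,0,0]},{"gripper": 0,"travel": [0,0,1],"rotation": [0,0,0]},{"gripper": 0,"travel": [0,0,0],"rotation": [0,0,0]}])

```text
t: 8.92
tcp_pos: [0.4682, -0.1247, 0.0063]
tool_rot: [1.0, -0.002, -0.0, -0.0]
force: [0.6, -0.3, -0.8]
finger_gap: 0.002
```

Emit:
send_rows(motion=[{"gripper": 0,"travel": [0,0,1],"rotation": [0,0,0]},{"gripper": 0,"travel": [0,0,1],"rotation": [0,0,0]},{"gripper": 0,"travel": [0,0,0],"rotation": [0,0,0]}])

```text
t: 9.17
tcp_pos: [0.4682, -0.1248, 0.0043]
tool_rot: [1.0, -0.002, -0.0, -0.0]
force: [-0.4, -0.1, 0.3]
finger_gap: -0.0
```

Emit:
send_rows(motion=[{"gripper": 0,"travel": [0,0,1],"rotation": [0,0,0]},{"gripper": 0,"travel": [0,0,1],"rotation": [0,0,0]},{"gripper": 0,"travel": [0,0,0],"rotation": [0,0,0]}])

```text
t: 9.42
tcp_pos: [0.4682, -0.1247, 0.0022]
tool_rot: [1.0, -0.002, -0.0, -0.0]
force: [-0.5, -0.2, 0.1]
finger_gap: -0.001
```

Emit:
send_rows(motion=[{"gripper": 0,"travel": [0,0,1],"rotation": [0,0,0]},{"gripper": 0,"travel": [0,0,0],"rotation": [0,0,0]}])

```text
t: 9.58
tcp_pos: [0.4682, -0.1248, 0.0013]
tool_rot: [1.0, -0.002, -0.0, -0.0]
force: [0.7, 0.0, -0.8]
finger_gap: 0.001
```

Emit:
send_rows(motion=[{"gripper": 0,"travel": [0,0,1],"rotation": [0,0,0]},{"gripper": 0,"travel": [0,0,0],"rotation": [0,0,0]}])

```text
t: 9.75
tcp_pos: [0.4682, -0.1247, 0.0003]
tool_rot: [1.0, -0.002, -0.0, -0.0]
force: [0.4, -0.1, -0.1]
finger_gap: -0.002
```

```bash
python3 - <<'E'
from h import *
s=manip.sense();print(s["force"],s["tcp_pos"])
a=manip.snapshot("side")[...,::-1].copy()
c=manip.calibration("side");T=np.linalg.inv(c["cam_to_world"])
z=cv2.resize(a[220:270,350:400],None,fx=10,fy=10,interpolation=2)
for dz in (0,.01,.02,.03,.04):
    p=T@np.r_[s["tcp_pos"]+[0,0,dz],1];u,v=(c["fx"]*p[0]/p[2]+c["cx"],c["fy"]*p[1]/p[2]+c["cy"]);print(dz,u,v)
    cv2.circle(z,(int((u-350)*10),int((v-220)*10)),3,(0,255,0),1)
z=np.clip(z.astype(float)*2.2,0,255).astype(np.uint8)
cv2.imwrite("pics/s6.png",z)
E
```

```text
[ 0.39408908 -0.05635285 -0.05803822] [ 4.68223157e-01 -1.24748341e-01  3.07275235e-04]
0 378.5163967105136 267.06866230135023
0.01 378.85491584527284 264.14303528309284
0.02 379.19682341255316 261.18812398304635
0.03 379.54217054340666 258.20348650481003
0.04 379.8910094028348 255.1886720161492
```

View pics/s6.png

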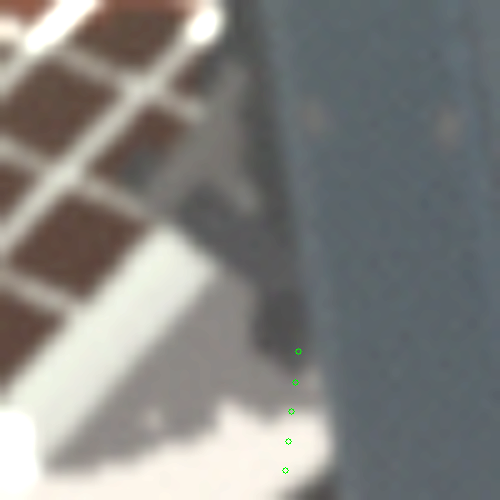

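Emit:
send_rows(motion=[{"gripper": 0,"travel": [0,-8,1],"rotation": [0,0,0]},{"gripper": 0,"travel": [0,-9,0],"rotation": [0,0,0]},{"gripper": 0,"travel": [4,0,0],"rotation": [0,0,0]},{"gripper": 0,"travel": [4,0,0],"rotation": [0,0,0]},{"gripper": 0,"travel": [4,0,0],"rotation": [0,0,0]},{"gripper": 0,"travel": [4,0,0],"rotation": [0,0,0]},{"gripper": 0,"travel": [4,0,0],"rotation": [0,0,0]},{"gripper": 0,"travel": [4,0,0],"rotation": [0,0,0]},{"gripper": 0,"travel": [4,0,0],"rotation": [0,0,0]},{"gripper": 0,"travel": [4,0,0],"rotation": [0,0,0]}])

```text
t: 10.63
tcp_pos: [0.4949, -0.1062, -0.0008]
tool_rot: [1.0, -0.001, -0.006, -0.002]
force: [-9.2, 0.2, 7.2]
finger_gap: 0.002
```

```bash
cat >> h.py <<'E'
def mcorn(img):
    "brown bars' centres on the mould (top view), for pose by rigid fit"
    h=cv2.cvtColor(np.ascontiguousarray(img),cv2.COLOR_RGB2HSV).astype(int)
    m=((h[...,0]<12)|(h[...,0]>170))&(h[...,1]>70)&(h[...,2]<125); m[:205]=0;m[290:]=0;m[:,:240]=0;m[:,408:]=0
    n,l,s,c=cv2.connectedComponentsWithStats(m.astype(np.uint8))
    return [(np.round(c[i],1).tolist(),int(s[i,4])) for i in range(1,n) if s[i,4]>25]
E
python3 - <<'E'
from h import *
s=manip.sense();print(s["force"],s["tcp_pos"])
a=cv2.imread("pics/top0.png")[...,::-1];print(mcorn(a));print(mcorn(manip.snapshot("top")))
E
```

```text
[-9.19805305  0.21966814  7.23067587] [ 0.49493726 -0.10620636 -0.00081037]
[([383.9, 231.6], 62), ([371.0, 233.9], 58), ([358.2, 236.1], 58), ([345.1, 238.2], 61), ([385.8, 242.0], 57), ([372.8, 244.2], 58), ([360.0, 246.4], 61), ([346.9, 248.6], 61), ([387.4, 252.1], 58), ([374.8, 254.5], 61), ([361.6, 256.8], 64), ([348.9, 258.9], 64)]
[([385.3, 230.5], 43), ([386.1, 241.2], 58), ([389.4, 250.0], 26)]
```

Emit:
send_rows(motion=[{"gripper": 0,"travel": [0,0,-2],"rotation": [0,0,0]},{"gripper": 0,"travel": [0,0,-1],"rotation": [0,0,0]},{"gripper": 0,"travel": [0,0,0],"rotation": [0,0,0]}])

```text
t: 10.93
tcp_pos: [0.4996, -0.1076, 0.0022]
tool_rot: [1.0, -0.002, -0.001, -0.0]
force: [-3.1, 0.4, -1.3]
finger_gap: 0.002
```

```bash
python3 - <<'E'
from h import *
s=manip.sense();print(s["force"],s["ft_torque"],s["tcp_pos"],s["tool_rot"])
b=manip.snapshot("top");print(mcorn(b));
a=manip.snapshot("side")
t=cv2.resize(b[195:305,300:430],None,fx=3.0,fy=3,interpolation=2); q=np.clip(cv2.resize(a[195:285,300:400],None,fx=4,fy=4,interpolation=2)*1.8,0,255).astype(np.uint8)
o=np.zeros((360,800,3),np.uint8);o[:330,:390]=t;o[:360,395:795]=q
cv2.imwrite("pics/c7.png",o[...,::-1])
E
```

```text
[-3.07821419  0.43489706 -1.30846108] [0.08852267 0.45809496 0.01119364] [ 0.49957636 -0.10757723  0.00223454] [ 9.99997733e-01 -1.92630792e-03 -8.28365866e-04 -3.71559404e-04]
[([385.2, 229.3], 46), ([386.0, 240.0], 60), ([388.8, 249.0], 26)]
```

View pics/c7.png

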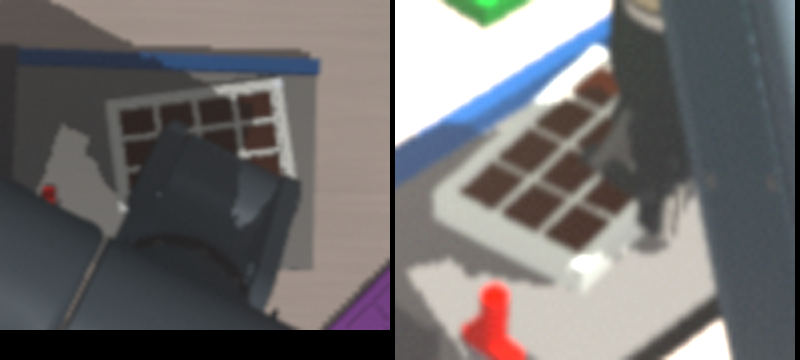

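Pushing now works: the deck was touched at a reported z of about -0.001, so the tip is about 31 mm above the reported TCP. The finger bears on the mould's near side. Continuing the push.

Emit:
send_rows(motion=[{"gripper": 0,"travel": [3,0,0],"rotation": [0,0,0]},{"gripper": 0,"travel": [3,0,0],"rotation": [0,0,0]},{"gripper": 0,"travel": [3,0,0],"rotation": [0,0,0]},{"gripper": 0,"travel": [3,0,0],"rotation": [0,0,0]},{"gripper": 0,"travel": [2,0,0],"rotation": [0,0,0]},{"gripper": 0,"travel": [2,0,0],"rotation": [0,0,0]},{"gripper": 0,"travel": [2,0,0],"rotation": [0,0,0]},{"gripper": 0,"travel": [0,0,0],"rotation": [0,0,0]}])

```text
t: 11.7
tcp_pos: [0.5109, -0.1051, 0.0021]
tool_rot: [1.0, -0.001, -0.008, -0.003]
force: [-13.7, 0.7, 9.2]
finger_gap: -0.001
```

```bash
python3 - <<'E'
from h import *
s=manip.sense();print(s["force"],s["ft_torque"],s["tcp_pos"])
b=manip.snapshot("top");print(mcorn(b))
E
```

```text
[-13.65174116   0.65741465   9.1904723 ] [0.31690468 2.31846313 0.14460991] [ 0.51089353 -0.10507329  0.00207847]
[([386.3, 227.2], 48), ([386.1, 237.8], 60)]
```

Emit:
send_rows(motion=[{"gripper": 0,"travel": [0,0,-2],"rotation": [0,0,0]},{"gripper": 0,"travel": [0,0,-2],"rotation": [0,0,0]},{"gripper": 0,"travel": [0,0,-1],"rotation": [0,0,0]},{"gripper": 0,"travel": [0,0,0],"rotation": [0,0,0]}])

```text
t: 12.08
tcp_pos: [0.5185, -0.1078, 0.0075]
tool_rot: [1.0, -0.002, -0.0, -0.0]
force: [-3.2, 1.6, -1.8]
finger_gap: 0.0
```

```bash
python3 - <<'E'
from h import *
s=manip.sense();print(s["force"],s["ft_torque"],s["tcp_pos"])
b=manip.snapshot("top");print(mcorn(b))
E
```

```text
[-3.21176719  1.63959954 -1.82876316] [0.3347011  0.65114338 0.01887705] [ 0.51847605 -0.10779525  0.00748983]
[([386.6, 226.7], 39), ([386.0, 237.0], 61), ([315.8, 260.0], 27)]
```

Emit:
send_rows(motion=[{"gripper": 0,"travel": [2,0,0],"rotation": [0,0,0]},{"gripper": 0,"travel": [2,0,0],"rotation": [0,0,0]},{"gripper": 0,"travel": [2,0,0],"rotation": [0,0,0]},{"gripper": 0,"travel": [0,0,0],"rotation": [0,0,0]}])

```text
t: 12.47
tcp_pos: [0.5196, -0.1065, 0.0073]
tool_rot: [1.0, -0.001, -0.005, -0.002]
force: [-11.6, 1.5, 6.3]
finger_gap: 0.0
```

```bash
python3 - <<'E'
from h import *
s=manip.sense();print(s["force"],s["ft_torque"],s["tcp_pos"])
b=manip.snapshot("top");print(mcorn(b))
E
```

```text
[-11.64996099   1.50489051   6.25137523] [0.28288395 1.87267465 0.03687151] [ 0.51964826 -0.10647702  0.00727401]
[([386.4, 226.9], 47), ([386.1, 236.3], 51), ([316.1, 260.1], 28)]
```

```bash
cat >> h.py <<'E'
d0=-0.0077; Yc=np.array([-np.sin(d0),np.cos(d0)]);Xc=np.array([np.cos(d0),np.sin(d0)]);O=np.array([.5613,.0023])
def ch(uv,z=.052):
    p=ray("top",uv,z)[:,:2]-O; return np.c_[p@Xc,p@Yc]*1000
E
python3 - <<'E'
from h import *
a=cv2.imread("pics/top0.png")[...,::-1];P=ch([m[0] for m in mcorn(a)])
R=[P[3]-P[0],P[7]-P[4],P[11]-P[8]];w=np.mean(R,0);yaw=np.arctan2(-w[0],w[1]);c=P.mean(0)
Rm=np.array([[np.cos(yaw),-np.sin(yaw)],[np.sin(yaw),np.cos(yaw)]]);L=(P-c)@Rm
print("init",c,yaw);print(np.round(L,1).tolist())
b=manip.snapshot("top");h=cv2.cvtColor(b,cv2.COLOR_RGB2HSV).astype(int)
m=((h[...,0]<12)|(h[...,0]>170))&(h[...,1]>70)&(h[...,2]<125);m[:205]=0;m[290:]=0;m[:,:320]=0;m[:,408:]=0
n,l,s,cc=cv2.connectedComponentsWithStats(m.astype(np.uint8))
for i in range(1,n):
    if s[i,4]>5:print(s[i],np.round(cc[i],1),np.round(ch([cc[i]]),1))
# mould far edge: first pixel brighter than deck, below fence, per column
g=b.astype(int).max(2)
for u in range(336,398,6): print(u,g[213:235,u].tolist())
E
```

```text
init [   0.97276882 -122.36162781] 0.208031589347044
[[31.1, -58.4], [30.8, -19.5], [30.8, 19.0], [31.3, 58.2], [-0.2, -58.3], [-0.1, -19.2], [-0.1, 19.1], [0.0, 58.3], [-30.4, -57.5], [-31.1, -19.6], [-31.2, 19.9], [-30.9, 57.8]]
[382 224   9   6  45] [386.6 226.7] [[  58.3 -180.5]]
[381 234  10   7  49] [385.9 236.3] [[  29.7 -179.4]]
336 [70, 70, 69, 67, 64, 66, 77, 82, 84, 84, 84, 82, 81, 81, 81, 80, 81, 80, 80, 80, 80, 80]
342 [70, 70, 70, 68, 64, 71, 92, 100, 99, 82, 59, 48, 45, 46, 47, 46, 48, 51, 74, 87, 68, 49]
348 [73, 72, 71, 70, 66, 71, 92, 101, 100, 82, 58, 47, 47, 47, 47, 46, 47, 51, 73, 80, 63, 47]
354 [73, 71, 71, 71, 67, 71, 90, 101, 100, 87, 70, 63, 63, 62, 62, 61, 59, 57, 59, 62, 63, 63]
360 [73, 72, 72, 72, 70, 72, 90, 100, 97, 80, 59, 47, 47, 49, 57, 61, 64, 64, 66, 66, 65, 59]
366 [109, 95, 77, 72, 71, 73, 90, 100, 98, 94, 88, 84, 84, 84, 84, 83, 82, 68, 58, 61, 66, 68]
372 [109, 121, 120, 107, 85, 75, 90, 100, 97, 81, 60, 49, 48, 47, 47, 48, 48, 52, 73, 80, 64, 58]
378 [102, 116, 121, 121, 119, 117, 148, 132, 102, 91, 83, 80, 80, 80, 80, 80, 79, 81, 88, 91, 79, 70]
384 [94, 112, 118, 119, 118, 112, 157, 179, 153, 105, 69, 59, 59, 61, 65, 68, 69, 80, 125, 139, 105, 72]
390 [89, 108, 117, 119, 119, 127, 163, 180, 169, 141, 102, 80, 78, 77, 76, 76, 76, 91, 154, 156, 111, 79]
396 [87, 107, 117, 119, 118, 116, 111, 114, 121, 122, 122, 123, 122, 122, 122, 122, 122, 123, 128, 132, 131, 132]
```

The mould's far edge lies at v≈218.5 in every column from 342 to 390. It is flush along the fence, with centre at chiller x≈28-30, y≈-122 mm. Next I go round to the tail.

Emit:
send_rows(motion=[{"gripper": 0,"travel": [-5,0,0],"rotation": [0,0,0]},{"gripper": 0,"travel": [-10,0,0],"rotation": [0,0,0]},{"gripper": 0,"travel": [-10,0,-5],"rotation": [0,0,0]},{"gripper": 0,"travel": [0,0,-20],"rotation": [0,0,0]},{"gripper": 0,"travel": [0,0,-20],"rotation": [0,0,0]},{"gripper": 0,"travel": [0,0,-15],"rotation": [0,0,0]},{"gripper": 0,"travel": [14.5,23,0],"rotation": [0,0,0]},{"gripper": 0,"travel": [14.5,23,0],"rotation": [0,0,0]},{"gripper": 0,"travel": [14.5,23,0],"rotation": [0,0,0]},{"gripper": 0,"travel": [14.5,23,0],"rotation": [0,0,0]},{"gripper": 0,"travel": [14.5,23,0],"rotation": [0,0,0]},{"gripper": 0,"travel": [14.5,23,0],"rotation": [0,0,0]}])

```text
t: 13.57
tcp_pos: [0.5873, -0.2485, 0.0684]
tool_rot: [1.0, -0.002, 0.002, 0.001]
force: [0.1, -0.7, 0.1]
finger_gap: 0.004
```

Emit:
send_rows(motion=[{"gripper": 0,"travel": [0,2,0],"rotation": [0,0,0]},{"gripper": 0,"travel": [0,0,15],"rotation": [0,0,0]},{"gripper": 0,"travel": [0,0,15],"rotation": [0,0,0]},{"gripper": 0,"travel": [0,0,15],"rotation": [0,0,0]},{"gripper": 0,"travel": [0,0,10],"rotation": [0,0,0]},{"gripper": 0,"travel": [0,0,5],"rotation": [0,0,0]},{"gripper": 0,"travel": [0,0,0],"rotation": [0,0,0]}])

```text
t: 14.15
tcp_pos: [0.5851, -0.2479, 0.0065]
tool_rot: [1.0, -0.002, -0.001, -0.0]
force: [-0.7, 0.3, 0.9]
finger_gap: 0.003
```

```bash
cat >> h.py <<'E'
def pose():
    "mould pose in the chiller frame from whichever bars show whole"
    s=manip.sense();print("t",round(s["t"],2),"F",np.round(s["force"],1),"tcp",np.round(s["tcp_pos"],4))
    b=manip.snapshot("top");q=[m for m in mcorn(b) if m[1]>36]
    P=ch([m[0] for m in q]);print([(np.round(p).tolist(),m[1]) for p,m in zip(P,q)])
    g=b.astype(int).max(2);return b,g
E
python3 - <<'E'
from h import *
b,g=pose()
E
```

```text
t 14.15 F [-0.7  0.3  0.9] tcp [ 0.5851 -0.2479  0.0065]
[([-3.0, -179.0], 50)]
```

Emit:
send_rows(motion=[{"gripper": 0,"travel": [0,-5,0],"rotation": [0,0,0]},{"gripper": 0,"travel": [0,-5,0],"rotation": [0,0,0]},{"gripper": 0,"travel": [0,-5,0],"rotation": [0,0,0]},{"gripper": 0,"travel": [0,-5,0],"rotation": [0,0,0]},{"gripper": 0,"travel": [0,-5,0],"rotation": [0,0,0]},{"gripper": 0,"travel": [0,-5,0],"rotation": [0,0,0]},{"gripper": 0,"travel": [0,-5,0],"rotation": [0,0,0]},{"gripper": 0,"travel": [0,-5,0],"rotation": [0,0,0]},{"gripper": 0,"travel": [0,-5,0],"rotation": [0,0,0]},{"gripper": 0,"travel": [0,-5,0],"rotation": [0,0,0]}])

```text
t: 15.03
tcp_pos: [0.5861, -0.199, 0.0075]
tool_rot: [1.0, -0.002, 0.0, 0.001]
force: [-1.3, -4.1, 0.3]
finger_gap: -0.001
```

```bash
python3 - <<'E'
from h import *
b,g=pose()
print([(np.round(ch([m[0]])[0]).tolist(),m[1]) for m in mcorn(b)])
for u in range(320,400,8): print(u,g[213:226,u].tolist())
E
```

```text
t 15.03 F [-1.3 -4.1  0.3] tcp [ 0.5861 -0.199   0.0075]
[([24.0, -48.0], 44), ([-3.0, -91.0], 41)]
[([24.0, -48.0], 44), ([-3.0, -91.0], 41)]
320 [69, 70, 69, 64, 62, 64, 65, 65, 64, 65, 64, 64, 64]
328 [70, 70, 69, 66, 63, 62, 65, 64, 65, 65, 64, 64, 64]
336 [70, 69, 70, 68, 78, 92, 101, 99, 93, 86, 84, 84, 83]
344 [69, 70, 69, 69, 73, 91, 100, 96, 79, 56, 45, 45, 46]
352 [70, 69, 69, 69, 73, 89, 99, 98, 81, 58, 45, 44, 44]
360 [73, 72, 72, 70, 71, 89, 100, 99, 88, 67, 53, 52, 53]
368 [74, 71, 71, 71, 73, 89, 99, 97, 87, 64, 46, 45, 44]
376 [74, 71, 70, 70, 71, 85, 95, 100, 99, 82, 71, 69, 68]
384 [74, 71, 69, 66, 64, 65, 60, 53, 49, 48, 48, 50, 51]
392 [66, 68, 69, 70, 70, 69, 69, 69, 70, 69, 69, 71, 71]
```

Emit:
send_rows(motion=[{"gripper": 0,"travel": [0,-5,0],"rotation": [0,0,0]},{"gripper": 0,"travel": [0.5,-5,0],"rotation": [0,0,0]},{"gripper": 0,"travel": [0,-5,0],"rotation": [0,0,0]},{"gripper": 0,"travel": [0,-5,0],"rotation": [0,0,0]},{"gripper": 0,"travel": [0,-5,0],"rotation": [0,0,0]},{"gripper": 0,"travel": [0,-5,0],"rotation": [0,0,0]},{"gripper": 0,"travel": [0,-5,0],"rotation": [0,0,0]},{"gripper": 0,"travel": [0,-5,0],"rotation": [0,0,0]},{"gripper": 0,"travel": [0,-5,0],"rotation": [0,0,0]},{"gripper": 0,"travel": [0,-5,0],"rotation": [0,0,0]}])

```text
t: 15.92
tcp_pos: [0.5864, -0.1491, 0.0075]
tool_rot: [1.0, -0.002, -0.0, 0.001]
force: [-2.0, -7.0, 1.3]
finger_gap: -0.003
```

```bash
python3 - <<'E'
from h import *
b,g=pose()
for u in range(306,380,6): print(u,g[211:225,u].tolist())
E
```

```text
t 15.92 F [-2.  -7.   1.3] tcp [ 0.5864 -0.1491  0.0075]
[([27.0, -1.0], 43), ([0.0, -2.0], 41), ([-2.0, -38.0], 61)]
306 [64, 63, 63, 63, 62, 61, 59, 61, 62, 64, 63, 64, 63, 63]
312 [72, 70, 69, 69, 67, 62, 61, 64, 64, 64, 64, 64, 64, 64]
318 [72, 69, 70, 70, 76, 91, 99, 100, 100, 101, 101, 100, 100, 99]
324 [73, 70, 69, 69, 72, 90, 100, 99, 87, 64, 48, 46, 45, 46]
330 [74, 71, 69, 69, 71, 84, 96, 100, 97, 71, 52, 48, 49, 48]
336 [78, 72, 69, 68, 70, 80, 93, 99, 97, 74, 52, 45, 45, 44]
342 [84, 71, 69, 69, 69, 76, 91, 99, 96, 79, 57, 47, 44, 46]
348 [86, 74, 70, 70, 70, 73, 89, 99, 97, 86, 63, 47, 44, 45]
354 [86, 74, 71, 71, 70, 72, 87, 97, 98, 96, 72, 48, 44, 45]
360 [87, 75, 72, 71, 71, 73, 84, 95, 100, 95, 78, 60, 55, 55]
366 [75, 62, 51, 48, 48, 50, 55, 58, 61, 65, 67, 68, 68, 67]
372 [68, 69, 68, 69, 68, 68, 68, 68, 67, 65, 63, 64, 72, 75]
378 [68, 76, 82, 87, 92, 97, 101, 104, 104, 102, 99, 94, 91, 88]
```

Emit:
send_rows(motion=[{"gripper": 0,"travel": [0,-4,0],"rotation": [0,0,0]},{"gripper": 0,"travel": [0,-4,0],"rotation": [0,0,0]},{"gripper": 0,"travel": [0,-4,0],"rotation": [0,0,0]},{"gripper": 0,"travel": [0,-4,0],"rotation": [0,0,0]},{"gripper": 0,"travel": [0,-4,0],"rotation": [0,0,0]},{"gripper": 0,"travel": [0,-4,0],"rotation": [0,0,0]},{"gripper": 0,"travel": [0,-4,0],"rotation": [0,0,0]},{"gripper": 0,"travel": [0,-4,0],"rotation": [0,0,0]},{"gripper": 0,"travel": [0,-4,0],"rotation": [0,0,0]},{"gripper": 0,"travel": [0,-4,0],"rotation": [0,0,0]}])

```text
t: 16.8
tcp_pos: [0.5868, -0.109, 0.0075]
tool_rot: [1.0, -0.002, -0.0, 0.001]
force: [-1.2, -6.0, 0.5]
finger_gap: 0.001
```

```bash
python3 - <<'E'
from h import *
b,g=pose()
for u in range(300,372,6): print(u,g[211:225,u].tolist())
E
```

```text
t 16.8 F [-1.2 -6.   0.5] tcp [ 0.5868 -0.109   0.0075]
[([-2.0, 36.0], 39), ([-3.0, 2.0], 65)]
300 [52, 52, 51, 51, 51, 50, 50, 50, 50, 50, 50, 50, 49, 49]
306 [64, 63, 64, 66, 77, 87, 92, 89, 83, 81, 81, 80, 80, 79]
312 [71, 70, 70, 71, 79, 93, 100, 95, 74, 52, 46, 45, 45, 46]
318 [72, 70, 69, 69, 75, 91, 99, 99, 94, 85, 81, 81, 81, 82]
324 [73, 71, 69, 70, 72, 88, 100, 98, 87, 63, 47, 45, 43, 45]
330 [74, 70, 69, 69, 70, 85, 95, 100, 97, 74, 56, 53, 52, 53]
336 [78, 71, 70, 69, 70, 80, 93, 99, 97, 75, 51, 46, 44, 44]
342 [84, 72, 69, 69, 70, 75, 91, 100, 96, 80, 57, 47, 45, 44]
348 [81, 64, 57, 52, 49, 49, 53, 58, 61, 64, 66, 67, 66, 67]
354 [68, 67, 68, 68, 68, 67, 68, 68, 69, 68, 63, 56, 54, 59]
360 [71, 77, 83, 88, 92, 97, 101, 103, 104, 102, 98, 94, 90, 88]
366 [78, 81, 83, 83, 85, 88, 91, 94, 99, 103, 104, 104, 100, 97]
```

Emit:
send_rows(motion=[{"gripper": 0,"travel": [0,-5,0],"rotation": [0,0,0]},{"gripper": 0,"travel": [0.5,-5,0],"rotation": [0,0,0]},{"gripper": 0,"travel": [0,-5,0],"rotation": [0,0,0]},{"gripper": 0,"travel": [0,-5,0],"rotation": [0,0,0]},{"gripper": 0,"travel": [0,-5,0],"rotation": [0,0,0]},{"gripper": 0,"travel": [0,-5,0],"rotation": [0,0,0]},{"gripper": 0,"travel": [0,-5,0],"rotation": [0,0,0]},{"gripper": 0,"travel": [0,-5,0],"rotation": [0,0,0]},{"gripper": 0,"travel": [0,-5,0],"rotation": [0,0,0]},{"gripper": 0,"travel": [0,-5,0],"rotation": [0,0,0]},{"gripper": 0,"travel": [0,-5,0],"rotation": [0,0,0]},{"gripper": 0,"travel": [0,-5,0],"rotation": [0,0,0]}])

```text
t: 17.85
tcp_pos: [0.5873, -0.0489, 0.0075]
tool_rot: [1.0, -0.002, -0.0, 0.0]
force: [-2.0, -5.5, 1.2]
finger_gap: 0.003
```

Emit:
send_rows(motion=[{"gripper": 0,"travel": [0,-5,0],"rotation": [0,0,0]},{"gripper": 0,"travel": [0.5,-5,0],"rotation": [0,0,0]},{"gripper": 0,"travel": [0,-5,0],"rotation": [0,0,0]},{"gripper": 0,"travel": [0,-5,0],"rotation": [0,0,0]},{"gripper": 0,"travel": [0,-5,0],"rotation": [0,0,0]},{"gripper": 0,"travel": [0,-5,0],"rotation": [0,0,0]},{"gripper": 0,"travel": [0,-5,0],"rotation": [0,0,0]},{"gripper": 0,"travel": [0,-5,0],"rotation": [0,0,0]},{"gripper": 0,"travel": [0,-4,0],"rotation": [0,0,0]},{"gripper": 0,"travel": [0,-4,0],"rotation": [0,0,0]}])

```text
t: 18.68
tcp_pos: [0.5876, -0.0009, 0.0075]
tool_rot: [1.0, -0.002, -0.001, 0.0]
force: [-2.4, -6.9, 1.5]
finger_gap: 0.002
```

Emit:
send_rows(motion=[{"gripper": 0,"travel": [0,-3,0],"rotation": [0,0,0]},{"gripper": 0,"travel": [0,-3,0],"rotation": [0,0,0]},{"gripper": 0,"travel": [0,-3,0],"rotation": [0,0,0]},{"gripper": 0,"travel": [0,-2,0],"rotation": [0,0,0]},{"gripper": 0,"travel": [0,-2,0],"rotation": [0,0,0]},{"gripper": 0,"travel": [0,-2,0],"rotation": [0,0,0]},{"gripper": 0,"travel": [0,-2,0],"rotation": [0,0,0]},{"gripper": 0,"travel": [0,0,0],"rotation": [0,0,0]}])

```text
t: 19.35
tcp_pos: [0.5878, 0.0164, 0.0075]
tool_rot: [1.0, -0.002, -0.001, 0.0]
force: [-1.2, -4.3, 1.4]
finger_gap: -0.003
```

Emit:
send_rows(motion=[{"gripper": 0,"travel": [0,-2,0],"rotation": [0,0,0]},{"gripper": 0,"travel": [0,-2,0],"rotation": [0,0,0]},{"gripper": 0,"travel": [0,0,0],"rotation": [0,0,0]}])

```text
t: 19.6
tcp_pos: [0.5878, 0.0204, 0.0075]
tool_rot: [1.0, -0.002, -0.001, 0.0]
force: [-0.7, -5.4, 1.4]
finger_gap: -0.002
```

Emit:
send_rows(motion=[{"gripper": 0,"travel": [0,-2,0],"rotation": [0,0,0]},{"gripper": 0,"travel": [0,-2,0],"rotation": [0,0,0]},{"gripper": 0,"travel": [0,0,0],"rotation": [0,0,0]}])

```text
t: 19.85
tcp_pos: [0.5878, 0.0244, 0.0075]
tool_rot: [1.0, -0.002, -0.001, 0.0]
force: [-0.2, -4.7, 1.6]
finger_gap: 0.003
```

Emit:
send_rows(motion=[{"gripper": 0,"travel": [0,-2,0],"rotation": [0,0,0]},{"gripper": 0,"travel": [0,-1,0],"rotation": [0,0,0]},{"gripper": 0,"travel": [0,0,0],"rotation": [0,0,0]}])

```text
t: 20.1
tcp_pos: [0.5879, 0.0273, 0.0075]
tool_rot: [1.0, -0.002, -0.001, 0.0]
force: [-1.4, -5.4, 1.4]
finger_gap: 0.0
```

Emit:
send_rows(motion=[{"gripper": 0,"travel": [0,-2,0],"rotation": [0,0,0]},{"gripper": 0,"travel": [0,-1,0],"rotation": [0,0,0]},{"gripper": 0,"travel": [0,0,0],"rotation": [0,0,0]}])

```text
t: 20.35
tcp_pos: [0.5879, 0.0303, 0.0075]
tool_rot: [1.0, -0.002, -0.001, 0.0]
force: [-1.5, -5.3, 2.1]
finger_gap: 0.002
```

```bash
python3 - <<'E'
from h import *
b,g=pose()
for u in range(300,345,3): print(u,g[212:260:4,u].tolist())
for u,n in((306,0),(320,0)): print(ch([(u,225)]))
E
```

```text
t 20.35 F [-1.5 -5.3  2.1] tcp [0.5879 0.0303 0.0075]Traceback (most recent call last):
  File "<stdin>", line 2, in <module>
  File "h.py", line 34, in pose
    P=ch([m[0] for m in q]);print([(np.round(p).tolist(),m[1]) for p,m in zip(P,q)])
  File "h.py", line 29, in ch
    p=ray("top",uv,z)[:,:2]-O; return np.c_[p@Xc,p@Yc]*1000
      ~~~^^^^^^^^^^^^
  File "h.py", line 6, in ray
    d=np.c_[(uv[:,0]-c["cx"])/c["fx"],(uv[:,1]-c["cy"])/c["fy"],np.ones(len(uv))]@T[:3,:3].T
             ~~^^^^^
IndexError: index 0 is out of bounds for axis 1 with size 0
```

Emit:
send_rows(motion=[{"gripper": 0,"travel": [0,-1.5,0],"rotation": [0,0,0]},{"gripper": 0,"travel": [0,-1.5,0],"rotation": [0,0,0]},{"gripper": 0,"travel": [0,0,0],"rotation": [0,0,0]}])

```text
t: 20.65
tcp_pos: [0.5879, 0.0319, 0.0075]
tool_rot: [1.0, -0.001, -0.001, 0.001]
force: [-1.4, -9.0, 1.8]
finger_gap: -0.002
```

```bash
python3 - <<'E'
from h import *
s=manip.sense();print("t",round(s["t"],2),"F",np.round(s["force"],1),"tcp",np.round(s["tcp_pos"],4))
b=manip.snapshot("top");g=b.astype(int).max(2)
for v in range(216,232,3): print(v,g[v,296:336].tolist())
for u in (300,306,312,318): print(u,ch([(u,220)])[0])
E
```

```text
t 20.65 F [-1.4 -9.   1.8] tcp [0.5879 0.0319 0.0075]
216 [92, 93, 92, 92, 91, 90, 90, 89, 89, 88, 88, 87, 87, 86, 86, 86, 86, 85, 84, 85, 84, 84, 83, 83, 83, 84, 82, 83, 82, 83, 83, 81, 71, 61, 64, 68, 68, 69, 69, 68]
219 [103, 104, 104, 104, 102, 104, 103, 102, 101, 100, 100, 99, 99, 97, 97, 96, 95, 94, 93, 92, 92, 91, 91, 90, 90, 89, 89, 88, 88, 87, 87, 82, 71, 64, 67, 69, 68, 68, 69, 67]
222 [97, 97, 98, 99, 100, 100, 101, 101, 102, 103, 104, 104, 104, 106, 105, 105, 105, 106, 105, 105, 104, 104, 104, 104, 103, 102, 101, 100, 100, 99, 97, 84, 66, 64, 67, 67, 68, 67, 68, 71]
225 [88, 88, 88, 88, 89, 89, 89, 90, 90, 91, 92, 91, 93, 93, 93, 94, 95, 96, 98, 98, 99, 99, 99, 101, 101, 102, 102, 104, 104, 104, 97, 77, 63, 67, 68, 68, 67, 68, 70, 75]
228 [61, 66, 66, 67, 69, 76, 83, 83, 85, 84, 84, 85, 87, 87, 87, 87, 86, 87, 87, 88, 88, 88, 88, 90, 89, 90, 91, 90, 91, 91, 79, 64, 64, 67, 68, 68, 68, 68, 72, 69]
231 [52, 52, 52, 52, 52, 52, 52, 52, 52, 51, 53, 53, 53, 54, 54, 55, 54, 55, 61, 66, 67, 67, 67, 68, 68, 76, 83, 84, 83, 75, 61, 60, 67, 68, 67, 68, 68, 67, 73, 69]
300 [68.71531709 76.40348057]
306 [69.38532491 58.65077305]
312 [70.05547022 40.89442273]
318 [70.72575306 23.13442848]
```

Force is rising and the tool now lags its command, so the end stop is reached. I'll press firmly and check.

Emit:
send_rows(motion=[{"gripper": 0,"travel": [0,-2,0],"rotation": [0,0,0]},{"gripper": 0,"travel": [0,-2,0],"rotation": [0,0,0]},{"gripper": 0,"travel": [0,0,0],"rotation": [0,0,0]},{"gripper": 0,"travel": [0,0,0],"rotation": [0,0,0]},{"gripper": 0,"travel": [0,0,0],"rotation": [0,0,0]}])

```text
t: 21.12
tcp_pos: [0.5879, 0.032, 0.0075]
tool_rot: [1.0, -0.0, -0.001, 0.004]
force: [-3.0, -21.5, 1.2]
finger_gap: -0.002
```

Emit:
send_rows(motion=[{"gripper": 0,"travel": [0,5,0],"rotation": [0,0,0]},{"gripper": 0,"travel": [0,10,0],"rotation": [0,0,0]},{"gripper": 0,"travel": [0,15,0],"rotation": [0,0,0]},{"gripper": 0,"travel": [0,0,-20],"rotation": [0,0,0]},{"gripper": 0,"travel": [0,0,-25],"rotation": [0,0,0]},{"gripper": 0,"travel": [0,0,-25],"rotation": [0,0,0]},{"gripper": 0,"travel": [-22,0,0],"rotation": [0,0,0]},{"gripper": 0,"travel": [-22,0,0],"rotation": [0,0,0]},{"gripper": 0,"travel": [-22,0,0],"rotation": [0,0,0]},{"gripper": 0,"travel": [-22,0,0],"rotation": [0,0,0]},{"gripper": 0,"travel": [-22,0,0],"rotation": [0,0,0]},{"gripper": 0,"travel": [-22,0,0],"rotation": [0,0,0]}])

```text
t: 22.12
tcp_pos: [0.4551, 0.0091, 0.0775]
tool_rot: [1.0, -0.002, 0.0, -0.001]
force: [0.0, -0.3, 0.7]
finger_gap: -0.003
```

```bash
python3 - <<'E'
from h import *
s=manip.sense();print("t",round(s["t"],2),"F",np.round(s["force"],1),"tcp",np.round(s["tcp_pos"],4))
b=manip.snapshot("top");q=cv2.resize(b[195:295,225:415],None,fx=4,fy=4,interpolation=2)
cv2.imwrite("pics/t8.png",q[...,::-1])
h=cv2.cvtColor(b,cv2.COLOR_RGB2HSV);r=((h[...,0]<8)|(h[...,0]>172))&(h[...,1]>150)&(h[...,2]>80);r[:240]=0;r[280:]=0;r[:,:300]=0;r[:,330:]=0
ys,xs=np.nonzero(r);print("red",len(xs),(xs.min(),xs.max(),ys.min(),ys.max()) if len(xs) else 0, ch([(316,263)],.08)+0)
E
```

```text
t 22.12 F [ 0.  -0.3  0.7] tcp [0.4551 0.0091 0.0775]
red 0 0 [[-58.21927785  23.26248085]]
```

View pics/t8.png

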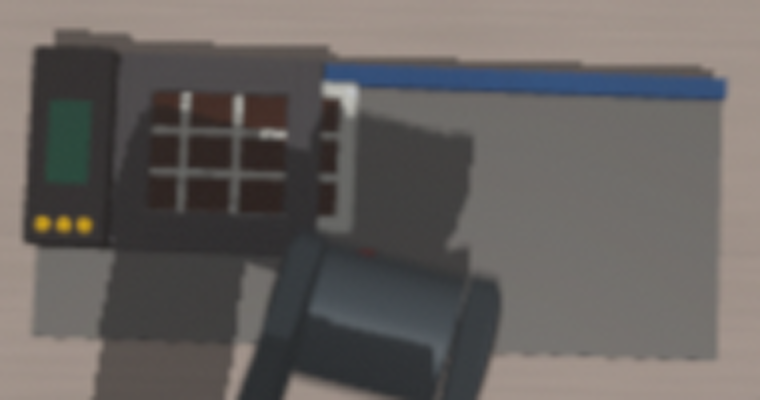

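The last view shows the mould in the slot: tail at crop u≈356 and mouth at ≈321, so about 26 mm stands out, which matches fully home. Now the bar.

Emit:
send_rows(motion=[{"gripper": 0,"travel": [0,-11,0],"rotation": [0,0,0]},{"gripper": 0,"travel": [0,-11,0],"rotation": [0,0,0]},{"gripper": 0,"travel": [0,0,15],"rotation": [0,0,0]},{"gripper": 0,"travel": [0,0,15],"rotation": [0,0,0]},{"gripper": 0,"travel": [0,0,14],"rotation": [0,0,0]},{"gripper": 0,"travel": [4,0,0],"rotation": [0,0,0]},{"gripper": 0,"travel": [4,0,0],"rotation": [0,0,0]},{"gripper": 0,"travel": [4,0,0],"rotation": [0,0,0]},{"gripper": 0,"travel": [4,0,0],"rotation": [0,0,0]},{"gripper": 0,"travel": [4,0,0],"rotation": [0,0,0]},{"gripper": 0,"travel": [4,0,0],"rotation": [0,0,0]}])

```text
t: 23.08
tcp_pos: [0.4815, 0.0301, 0.034]
tool_rot: [1.0, -0.002, 0.001, 0.0]
force: [0.2, -0.1, 0.2]
finger_gap: -0.002
```

Emit:
send_rows(motion=[{"gripper": 0,"travel": [4,0,0],"rotation": [0,0,0]},{"gripper": 0,"travel": [4,0,0],"rotation": [0,0,0]},{"gripper": 0,"travel": [4,0,0],"rotation": [0,0,0]},{"gripper": 0,"travel": [4,0,0],"rotation": [0,0,0]}])

```text
t: 23.42
tcp_pos: [0.4957, 0.0301, 0.0334]
tool_rot: [1.0, -0.002, -0.001, -0.0]
force: [-3.4, -0.5, 1.9]
finger_gap: 0.003
```

```bash
cat >> h.py <<'E'
def red():
    s=manip.sense();print("t",round(s["t"],2),"F",np.round(s["force"],1),"tcp",np.round(s["tcp_pos"],4))
    for n in("side","top"):
        b=manip.snapshot(n);h=cv2.cvtColor(b,cv2.COLOR_RGB2HSV);r=((h[...,0]<8)|(h[...,0]>172))&(h[...,1]>150)&(h[...,2]>70)
        m=np.zeros_like(r); m[(slice(220,320),slice(270,360)) if n=="side" else (slice(225,285),slice(300,330))]=1
        ys,xs=np.nonzero(r&m);print(n,len(xs),(xs.min(),xs.max(),ys.min(),ys.max()) if len(xs) else 0)
E
python3 -c "
from h import *
red()"
```

```text
t 23.42 F [-3.4 -0.5  1.9] tcp [0.4957 0.0301 0.0334]
side 114 (np.int64(314), np.int64(328), np.int64(267), np.int64(284))
top 0 0
```

Emit:
send_rows(motion=[{"gripper": 0,"travel": [4,0,0],"rotation": [0,0,0]},{"gripper": 0,"travel": [4,0,0],"rotation": [0,0,0]},{"gripper": 0,"travel": [4,0,0],"rotation": [0,0,0]},{"gripper": 0,"travel": [4,0,0],"rotation": [0,0,0]},{"gripper": 0,"travel": [4,0,0],"rotation": [0,0,0]},{"gripper": 0,"travel": [4,0,0],"rotation": [0,0,0]},{"gripper": 0,"travel": [4,0,0],"rotation": [0,0,0]},{"gripper": 0,"travel": [4,0,0],"rotation": [0,0,0]},{"gripper": 0,"travel": [4,0,0],"rotation": [0,0,0]},{"gripper": 0,"travel": [4,0,0],"rotation": [0,0,0]}])

```text
t: 24.35
tcp_pos: [0.5367, 0.0299, 0.0333]
tool_rot: [1.0, -0.002, -0.0, 0.0]
force: [-2.9, -1.0, 1.3]
finger_gap: -0.003
```

```bash
python3 -c "
from h import *
red()"
```

```text
t 24.35 F [-2.9 -1.   1.3] tcp [0.5367 0.0299 0.0333]
side 71 (np.int64(304), np.int64(315), np.int64(258), np.int64(275))
top 0 0
```

Emit:
send_rows(motion=[{"gripper": 0,"travel": [3,0,0],"rotation": [0,0,0]},{"gripper": 0,"travel": [3,0,0],"rotation": [0,0,0]},{"gripper": 0,"travel": [2,0,0],"rotation": [0,0,0]},{"gripper": 0,"travel": [2,0,0],"rotation": [0,0,0]},{"gripper": 0,"travel": [0,0,0],"rotation": [0,0,0]}])

```text
t: 24.87
tcp_pos: [0.5469, 0.0299, 0.0334]
tool_rot: [1.0, -0.002, 0.0, -0.0]
force: [-1.3, 0.1, 0.4]
finger_gap: 0.003
```

Emit:
send_rows(motion=[{"gripper": 0,"travel": [2,0,0],"rotation": [0,0,0]},{"gripper": 0,"travel": [2,0,0],"rotation": [0,0,0]},{"gripper": 0,"travel": [0,0,0],"rotation": [0,0,0]}])

```text
t: 25.12
tcp_pos: [0.5469, 0.03, 0.0332]
tool_rot: [1.0, -0.002, -0.004, -0.0]
force: [-7.5, -1.5, 5.6]
finger_gap: -0.001
```

Emit:
send_rows(motion=[{"gripper": 0,"travel": [2,0,-1],"rotation": [0,0,0]},{"gripper": 0,"travel": [2,0,-1],"rotation": [0,0,0]},{"gripper": 0,"travel": [0,0,0],"rotation": [0,0,0]}])

```text
t: 25.37
tcp_pos: [0.5468, 0.0302, 0.0337]
tool_rot: [1.0, -0.001, -0.008, -0.0]
force: [-10.6, -3.4, 0.0]
finger_gap: -0.002
```

Emit:
send_rows(motion=[{"gripper": 0,"travel": [-8,0,0],"rotation": [0,0,0]},{"gripper": 0,"travel": [-15,0,0],"rotation": [0,0,0]},{"gripper": 0,"travel": [-20,0,0],"rotation": [0,0,0]},{"gripper": 0,"travel": [-20,0,-15],"rotation": [0,0,0]},{"gripper": 0,"travel": [0,0,-25],"rotation": [0,0,0]},{"gripper": 0,"travel": [0,0,-25],"rotation": [0,0,0]},{"gripper": 0,"travel": [0,20,-25],"rotation": [0,0,0]},{"gripper": 0,"travel": [0,25,0],"rotation": [0,0,0]},{"gripper": 0,"travel": [0,25,0],"rotation": [0,0,0]},{"gripper": 0,"travel": [0,25,0],"rotation": [0,0,0]},{"gripper": 0,"travel": [0,0,0],"rotation": [0,0,0]},{"gripper": 0,"travel": [0,0,0],"rotation": [0,0,0]}])

```text
t: 26.37
tcp_pos: [0.4925, -0.0662, 0.1259]
tool_rot: [1.0, -0.003, 0.002, 0.0]
force: [-0.4, 0.6, 0.1]
finger_gap: 0.0
```

```bash
python3 - <<'E'
from h import *
red()
b=manip.snapshot("top");h=cv2.cvtColor(b,cv2.COLOR_RGB2HSV);r=((h[...,0]<8)|(h[...,0]>172))&(h[...,1]>150)&(h[...,2]>70);r[:205]=0;r[280:]=0;r[:,:300]=0;r[:,335:]=0
ys,xs=np.nonzero(r);print(xs.mean() if len(xs) else 0,ys.min(),ys.max()); print("bar ends",ch([(xs.mean(),ys.min()-.5),(xs.mean(),ys.max()+.5)],.044))
for uv in [(309,258),(311,258)]:
    q=ray("side",[uv],.08)[0,:2]-O;print("knob side",q@Xc,q@Yc)
g=b.astype(int).max(2)
for v in (218,228,238,248): print(v,g[v,300:325].tolist())
a=cv2.imread("pics/top0.png")[...,::-1].astype(int);d=np.abs(b.astype(int)-a).max(2)
for n,(x0,x1,y0,y1) in dict(tub=(300,335,152,190),bowl=(460,522,210,268),therm=(140,208,205,255)).items(): print(n,(d[y0:y1,x0:x1]>40).mean())
E
```

```text
t 26.37 F [-0.4  0.6  0.1] tcp [ 0.4925 -0.0662  0.1259]
side 96 (np.int64(301), np.int64(312), np.int64(253), np.int64(270))
top 38 (np.int64(315), np.int64(318), np.int64(237), np.int64(248))
316.42105263157896 238 248
bar ends [[ 19.28967507  25.9522612 ]
 [-13.44297229  24.65069   ]]
knob side -0.012858630398473972 0.02914386574859749
knob side -0.01597493102171267 0.025854703256765196
218 [77, 78, 78, 78, 81, 113, 149, 167, 175, 181, 184, 188, 193, 184, 147, 114, 109, 109, 109, 109, 109, 109, 109, 106, 90]
228 [78, 78, 78, 78, 83, 125, 152, 154, 155, 167, 181, 188, 185, 160, 123, 112, 111, 111, 106, 88, 69, 66, 66, 66, 66]
238 [51, 51, 51, 51, 59, 69, 75, 76, 78, 91, 102, 103, 102, 89, 77, 85, 92, 92, 91, 81, 68, 66, 66, 65, 66]
248 [49, 50, 50, 50, 54, 59, 59, 60, 74, 92, 103, 103, 95, 81, 83, 93, 94, 93, 87, 75, 66, 65, 65, 65, 66]
tub 0.0
bowl 0.0
therm 0.0
```

```bash
python3 - <<'E'
from h import *
a=cv2.imread("pics/top0.png")[...,::-1].astype(int);b=manip.snapshot("top").astype(int)
for n,i in(("t0",a),("now",b)):
    r=(i[...,0]-i[...,1])[228:280,313:320].max(1);print(n,[(228+k,int(v)) for k,v in enumerate(r) if v>25])
print(ch([(316.4,v) for v in (236,237,238,254,256,258)],.044).round(1).tolist())
for n in ("side",):
    b=manip.snapshot(n)[...,::-1];h=cv2.cvtColor(b,cv2.COLOR_BGR2HSV);r=((h[...,0]<8)|(h[...,0]>172))&(h[...,1]>130)&(h[...,2]>60);r[:240]=0;r[300:]=0;r[:,:290]=0;r[:,345:]=0
    ys,xs=np.nonzero(r);k=ys<=ys.min()+2;u,v=xs[k].mean(),ys.min()+1.5
    q=ray(n,[(u,v)],.08)[0,:2]-O;print("now",u,v,q@Xc,q@Yc)
    a=cv2.imread("pics/side0.png");h=cv2.cvtColor(a,cv2.COLOR_BGR2HSV);r=((h[...,0]<8)|(h[...,0]>172))&(h[...,1]>130)&(h[...,2]>60);r[:240]=0;r[300:]=0;r[:,:290]=0;r[:,345:]=0
    ys,xs=np.nonzero(r);k=ys<=ys.min()+2;u,v=xs[k].mean(),ys.min()+1.5
    q=ray(n,[(u,v)],.08)[0,:2]-O;print("t0",u,v,q@Xc,q@Yc)
E
```

```text
t0 [(257, 75), (258, 76), (259, 59), (260, 71), (261, 113), (262, 132), (263, 136), (264, 137), (265, 129), (266, 116), (267, 123), (268, 128), (269, 125), (270, 86)]
now [(236, 27), (237, 50), (238, 56), (239, 60), (240, 62), (241, 63), (242, 64), (243, 63), (244, 56), (245, 56), (246, 59), (247, 60), (248, 60), (249, 44)]
[[23.8, 26.2], [20.8, 26.1], [17.8, 26.0], [-29.8, 24.1], [-35.7, 23.8], [-41.6, 23.6]]
now 305.5 254.5 0.0009530299061286141 0.027082660937951943
t0 324.5 267.5 -0.05863293893741179 0.024909829630350266
```

```bash
python3 -c "
from h import *
print(ch([(313.9,220)]));print(manip.sign_off())"
```

```text
[[70.26771157 35.27081885]]
the job is handed in; nothing more can be done
None
```

I pushed the mould flush along the blue fence, slid it along the fence into the slot until it hit the end stop, then pushed the red stop bar across behind it. The job is handed in. The sign-off reports no verdict.

**Last checks that agreed**
- **Fence:** the mould's far edge lay against the fence along its visible length, with its centre at about x 28–30, y −122 mm in the chiller frame.
- **Slot:** the tail measures y ≈ 35.3 mm against 35 mm when home. A 21 N push at the end did not move it.
- **Stop bar:** it came up hard against its stop at about 10 N. From the images it moved about 60 mm, and I estimate its final travel at 71–73 mm.
- **Bystanders:** the pixels around the thermometer, bowl and tub did not change.
- **Arm:** it is clear of everything, with the force reading near zero.

**What disagreed along the way**
- **Fingertip height:** the fingertips stood about 31 mm higher than the reported TCP. My first side-pushes passed over the mould without moving it. I settled the true height by camera and by touching the deck.
- **Fence angle:** two measurements of the chiller's rotation differed by about 0.007 rad.
- **Knob position:** after the push, both cameras put the knob at about x 1–2 mm, where 5 mm was expected. I put that down to camera and origin error, because the bar was at its stop.

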